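# Log a lock set by pointing at its parts

### The arm

A 6-joint arm with a two-finger parallel gripper is mounted at the origin on the work surface. World frame = base frame: x ahead of the robot, y to its left, z up, the work surface at z = 0. Lengths are in mm, angles in degrees, forces in N, time in s.
With the tool pointing down it reaches from about 350 to 850 mm from the base axis. Payload 8.1 kg.
Tool frame: the origin (TCP) lies between the finger pads; the fingertips stand 22 mm ahead of it and the grasp point (between the pads) lies 3 mm ahead of it; z points along the fingers, y is the line along which they close (so a half turn about z gives the same grasp; the last joint's range is limited). The gripper opens to 85 mm and grips with 20 to 120 N. Pads are 22 mm wide; open, the fingers measure 114 mm over their backs; the gripper's body (76 mm by 85 mm) begins 54 mm behind the grasp point. The pads swing forward as they close: fully open they stand 13 mm farther back than shut.
Start: joints at [70.222, 7.471, 85.268, -0, 87.261, -4.893], TCP at [154.11, 579.875, 253.292] pointing down, gripper open.
Joint ranges: [-169.43, 169.43], [-51.17, 129.36], [1.28, 143.12], [-76.62, 256.62], [0, 156.53], [-152.29, 152.29]. Speed limits (degrees/s): [136.94, 136.94, 159.86, 180, 180, 180].

### API

Orientations are given as [roll, pitch, yaw] about the fixed x, y, z axes, in that order (R = Rz(yaw) Ry(pitch) Rx(roll)).
In Python, from bench import sense, snapshot, calibration, hand_in gives the robot as it stands.
- The arm moves only by the shell command python3 -m crank 'ROWS' [FORCE]. ROWS is JSON, a list of rows, each a list of 5 numbers: the shift along the tool's x, y, z in cm, then the turn about the tool's z in rad, then the finger opening in cm, from 0 to 8.54. A call has 1 to 20 rows; each row is the pose to reach, as a shift and turn from the pose commanded when the call began, along the tool's axes at that moment; what a row does not reach only later rows make up. A row lasts 1/10 s, in which the tool goes at most 50 mm and 8.59 degrees, less where a joint would pass 70% of its speed; a pose out of reach is approached as far as the arm can. A call with a gripper value outside its range is refused whole. The fingers move at their own pace and stop on an object; FORCE is the grip in N (left out, the last holds). Time passes only in rows, so rows that repeat a pose let the fingers close. It gives the time, the measured TCP pose, the force, the opening and the grip force at its end, in the units of the state.
- sense(): the state, without advancing time (a new reading comes with each control period).
- snapshot(name): name is "side" or "top"; returns (picture, depth): 384x512x3 uint8, red, green, blue; 384x512 float32, mm along the optical axis (not along the pixel's ray), 0 where there is no reading.
- calibration(name): a dict with "fovy" (degrees; the focal length in pixels is half the picture's height over the tangent of half this angle, whatever the lens; pixels are square), "cx", "cy" (the principal point, pixels), "rvec" (rotation vector, rad) and "tvec" (3), from world to camera coordinates, as OpenCV has them. Camera axes: x right, y down, z forward; pixel columns grow to the right and rows downward; lengths in mm; the calibration is good to about 2 mm. A picture is of the moment at which its call begins. calibration takes no time and is no camera call.
- hand_in(): hands the job in; it is judged then, once.
The state is a dict: "time": time; "joint_pos": joint angles; "qd": joint speeds; "joint_efforts": joint torques, N m; "tool_pos": TCP position; "tcp_rot": TCP orientation; "ft_force": force on the tool from outside, world axes, zero at the start; "wrist_torque": the same for the moment, N m; "finger_gap": finger opening in mm; "grip_force": force on a finger pad.
Only numpy, scipy, OpenCV 4.12 (cv2) and the standard library are available. Lean on these libraries where they do the work, as an engineer would, in place of code of your own. Each camera call takes 0.05 s, during which the arm holds its last target. There are 200 camera calls.

### The job

Log this lock set with the station's pointing sensor: point at the middle of the longer of the two orange key blanks, then at the top of the black cylinder lock, then at the mouth of the bayonet test socket, each time staying for two seconds with the fingertips centred 1 to 4 cm above the part, touching none of them; then press the larger of the two push buttons fully down, let it come up again and move clear of it. Do not point at the shorter blank (pass well above it), do not press the small button, leave the other loose parts and tools untouched, and pick nothing up.

Things in the scene. Friction and masses are not known exactly. Their poses are not given: they have to be found in the camera images.
- long_blank_mid (a point): The middle of the longer orange plastic key blank, loose, lying flat on the cart top: 88 mm long, a round head 28 mm across and 6 mm thick at one end and a plain blade 9 mm wide and 5 mm thick. The point is the middle of its length, on the blade's top face, 5 mm above the cart top. x runs along the blade away from the head, z up.
- short_blank_mid (a point): The middle of the shorter orange plastic key blank, loose, lying flat: the same head (28 mm, 6 mm thick) but only 52 mm long overall. The point is the middle of its length, 5 mm above the cart top; x runs along the blade away from the head, z up. Not to be pointed at or touched.
- long_blank: The longer key blank itself; origin on the cart top under the middle of its length; x along the blade away from the head, z up.
- short_blank: The shorter key blank itself; origin on the cart top under the middle of its length; x along the blade, z up.
- lock_top (a point): Centre of the top face of the black anodised cylinder lock, a loose upright cylinder 48 mm tall: barrel 38 mm across with two small side lugs near its foot, flange 45 mm across and 8 mm thick at the top with a dark round keyway plug. The point is 48 mm above the cart top; z up.
- lock: The cylinder lock itself, standing upright; origin at the centre of its underside, z up. It can be knocked over.
- socket_mouth (a point): Centre of the open mouth of the bayonet test socket, level with its rim, 50 mm above the cart top: an upright aluminium collar 64 mm outside and 46 mm inside diameter with two slots in its rim, on a square steel plate 90 x 90 x 8 mm bolted to the cart; z up.
- socket: The bayonet test socket, fixed; origin at the centre of its underside, z up.
- log_button (a joint): Travel of the larger push button, m: 0 up, 0.006 fully down. A spring pushes it back up; fully down takes about 5 N.
- log_button_top (a point): Centre of the top face of the larger push button: a black round cap 44 mm across on a grey housing, pressed straight down. It moves down with the cap. Up, it stands 22 mm above the cart top; the round housing is 60 mm across and 12 mm high.
- clear_button (a joint): Travel of the small push button, m: 0 up, 0.006 fully down; not to be pressed.
- clear_button_top (a point): Centre of the top face of the small push button: a black round cap 20 mm across on a grey housing. It stands 22 mm above the cart top; the round housing is 36 mm across and 12 mm high.
- brass_ring: Brass retaining ring, loose, lying flat: 52 mm outside, 38 mm inside, 8 mm thick; origin at the centre of its underside. To be left alone.
- coin_rejector: Grey cast coin rejector, loose, 75 x 110 x 75 mm, behind the work; origin at the centre of its underside. To be left alone.
- screwdriver: Screwdriver with a black handle, loose, 190 mm long, lying behind the work; origin underneath it. To be left alone.
- grease_jar: White plastic grease jar, loose, 50 mm across and 60 mm tall; origin at the centre of its underside. To be left alone.
Mind the look-alikes: they are no part of the job. Leave any red, turquoise or yellow look-alike of the lock alone.

How it is judged:
By the outcome, as a careful person would: the job done as asked, in the order asked, and still so for the second after the job is handed in, with the robot touching nothing.
It also fails if it takes over 72 s, if anything falls off the work surface, if the arm or the gripper's body presses on something with over 40 N, if the wrist force passes 120 N, or if a joint passes its speed limit or range.

## Working session

There is one attempt and no reset: what is moved stays moved. The work goes in short steps, Python scripts to look and compute and a shell command to move; the robot and the scene stay as the last step left them, time stands still between calls to the robot, and variables do not carry over. Pictures are saved under pics/ and viewed, at most 10 in all, crops included, and the job is handed in when it is done.

```bash
mkdir -p pics; cat > h.py <<'E'
import numpy as np, cv2
from bench import sense, snapshot, calibration
def K(n):
    c=calibration(n); f=192/np.tan(np.radians(c['fovy'])/2)
    return f,c['cx'],c['cy'],cv2.Rodrigues(np.array(c['rvec'],float))[0],np.array(c['tvec'],float).ravel(),c
def ray(n,u,v,z):
    f,cx,cy,R,t,_=K(n); d=R.T@np.array([(u-cx)/f,(v-cy)/f,1]); o=-R.T@t
    return o+d*(z-o[2])/d[2]
def cloud(n,D):
    f,cx,cy,R,t,_=K(n); v,u=np.mgrid[:384,:512]
    P=np.stack([(u-cx)/f*D,(v-cy)/f*D,D],-1); return (P-t)@R
def proj(n,p):
    f,cx,cy,R,t,_=K(n); q=R@np.array(p,float)+t; return f*q[0]/q[2]+cx,f*q[1]/q[2]+cy
E
python3 - <<'E'
from h import *
for n in('top','side'):
    p,d=snapshot(n); np.savez(f'{n}0.npz',p=p,d=d)
    print(calibration(n), -K(n)[3].T@K(n)[4])
    cv2.imwrite(f'pics/{n}0.png',cv2.resize(p[:,:,::-1],(800,600),interpolation=cv2.INTER_CUBIC))
print(sense())
E
```

```text
{'fovy': 44.85695529744889, 'cx': 252.9816997448156, 'cy': 193.74233530344225, 'rvec': array([ 2.1513115 , -2.21121852,  0.01620438]), 'tvec': array([ 106.59424413,  575.12328529, 1181.41797329])} [ 520.65272266   52.65481314 1209.96932474]
{'fovy': 55.08871664085754, 'cx': 257.6177026831068, 'cy': 196.81915311778764, 'rvec': array([ 0.51477863, -2.73876684,  1.1040745 ]), 'tvec': array([548.2553974 , 147.21289275, 901.35898957])} [316.84285038 682.65454257 753.85477934]
{'time': 0.1, 'joint_pos': array([ 7.02195655e+01,  7.51256403e+00,  8.53245118e+01,  7.54322342e-05,
        8.72631435e+01, -4.89230134e+00]), 'qd': array([-0.02416956, -0.15129949, -0.08130859,  0.05726962,  0.03017927,
       -0.01046568]), 'joint_efforts': array([ 1.57250165e-04, -5.70939159e+01, -5.01949775e+01, -2.06710665e-04,
        7.76697707e-03, -5.51652215e-05]), 'tool_pos': array([153.96715466, 579.41301896, 252.31661982]), 'tcp_rot': array([-1.79900152e+02, -8.62207237e-03,  1.65111856e+02]), 'ft_force': array([ 0.056356  , -0.34506368, -0.68540945]), 'wrist_torque': array([-0.00122873,  0.00541398,  0.00252902]), 'grip_force': 0.0, 'finger_gap': 85.38332311758492}
```

View pics/top0.png

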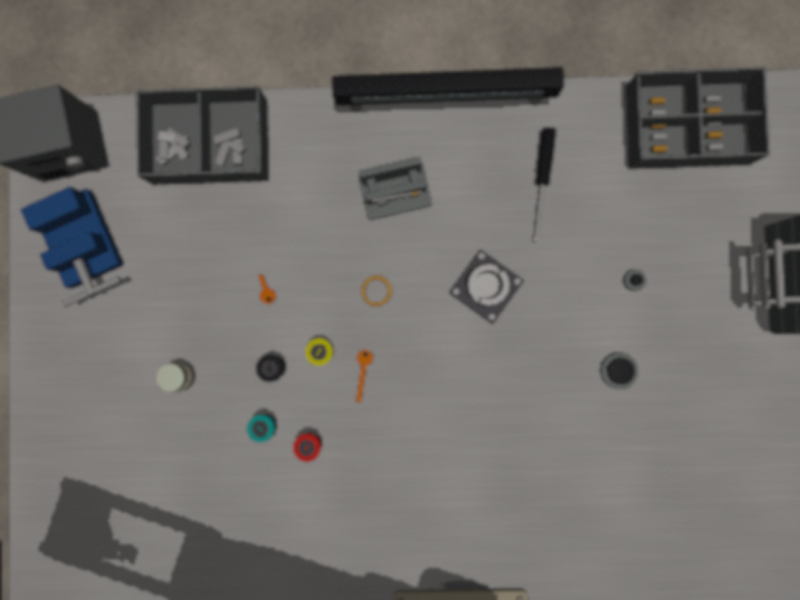

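View pics/side0.png

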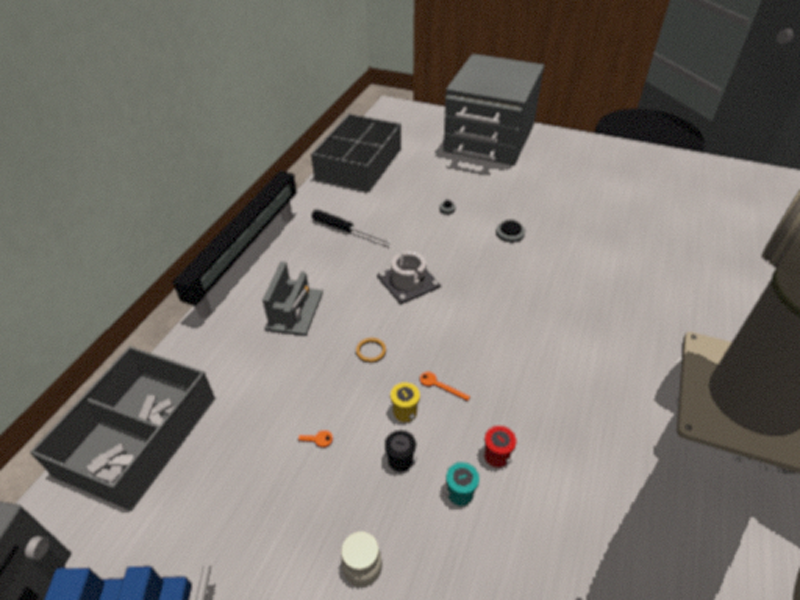

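The top view (at 800x600) shows these candidates:
- **Orange blanks:** the long one runs (365,358) to (360,402). The short one is near (267,295).
- **Locks:** black is at (270,367), with look-alikes in yellow (319,351), turquoise (261,428) and red (307,446).
- **Socket:** (487,286). The brass ring at (376,291) is not part of the job.
- **Buttons:** large at (619,370), small at (634,280).

The side view agrees. I choose the long blank, black lock, grey socket and large button.

```bash
cat > m.py <<'E'
from h import *
S=1.5625
D={n:np.load(n+'0.npz') for n in('top','side')}
p,d=D['top']['p'],D['top']['d']; hsv=cv2.cvtColor(p,cv2.COLOR_RGB2HSV)
C=cloud('top',d)
def win(n,u,v,r):
    m=np.zeros((384,512),bool); u,v=int(u/S),int(v/S); m[max(0,v-r):v+r,max(0,u-r):u+r]=1; return m
H,s,V=cv2.split(hsv)
org=(H<15)&(s>150)
for nm,u,v in(('long',362,380),('short',267,290)):
    m=org&win('top',u,v,24); y,x=np.nonzero(m)
    P=np.array([ray('top',a,b,5.) for a,b in zip(x,y)])[:,:2]
    mu=P.mean(0); ax=np.linalg.svd(P-mu)[2][0]; t=(P-mu)@ax; 
    print(nm,len(x),'len',np.ptp(t),'mid',mu+ax*(t.max()+t.min())/2,'ax',ax,'skew',np.median(t))
def blob(nm,cond,u,v,r,z):
    m=(cond&win('top',u,v,r)).astype(np.uint8); n,l,st,c=cv2.connectedComponentsWithStats(m)
    k=1+np.argmax(st[1:,4]); P=ray('top',*c[k],z); q=ray('top',c[k][0]+st[k,2]/2,c[k][1],z)
    print(nm,c[k]*S,P[:2],'dia',2*np.linalg.norm(q-P),'depthz',np.median(C[l==k][:,2]))
blob('biggrey',V<62,619,370,16,22); blob('small',V<62,634,280,10,22)
hi=lambda a,b:(C[...,2]>a)&(C[...,2]<b)
blob('lock z',hi(38,58),270,367,16,48)
blob('socket z',hi(38,60),487,286,24,50)
blob('big z',hi(17,30),619,370,20,22); blob('small z',hi(17,30),634,280,12,22)
blob('yellow z',hi(38,58),319,351,14,48)
# side: check
for nm,u,v,z in(('lock',401,440,48),('big',511,229,22),('socket',409,263,50),('longhead',428,379,5),('longtip',468,398,5)):
    print('side',nm,ray('side',u/S,v/S,z)[:2])
def crop(n,u,v,w,h): 
    u,v=int(u/S),int(v/S); return cv2.resize(D[n]['p'][v-h:v+h,u-w:u+w,::-1],(400,300),interpolation=cv2.INTER_CUBIC)
cv2.imwrite('pics/crop.png',np.vstack([np.hstack([crop('top',315,365,48,36),crop('top',487,286,32,24)]),np.hstack([crop('top',625,330,48,36),crop('side',420,430,64,48)])]))
E
python3 m.py
```

```text
long 94 len 78.73291179996447 mid [460.41667389 149.99059346] ax [-0.98622497  0.1654095 ] skew -6.458211855089258
short 65 len 44.25955971432819 mid [608.10010503 308.87932821] ax [-0.94816774 -0.31777026] skew 2.6751825729086325
biggrey [619.94768722 370.30561674] [ 458.13870128 -269.10218384] dia 44.9184779037546 depthz 23.07119043267204
small [635.36931818 279.296875  ] [ 604.53037623 -299.90403054] dia 20.05801528365373 depthz 22.608783490629676
lock z [268.24156746 367.26810516] [478.41878237 296.28234781] dia 45.36888299507442 depthz 48.96699137739789
socket z [497.2718254 290.625    ] [590.86062439 -73.29072785] dia 47.04907951019186 depthz 51.19665805120319
big z [619.73958333 370.13671875] [ 458.41852044 -268.78085731] dia 47.41367446169153 depthz 22.996624143561192
small z [635.66706731 278.90625   ] [ 605.15105019 -300.40843219] dia 25.07069266442615 depthz 22.236689142767847
yellow z [317.75122549 350.80882353] [502.68291614 216.00295554] dia 45.21227721649035 depthz 48.68635139305355
side lock [477.21632567 289.95440318]
side big [ 453.56235976 -259.10578766]
side socket [598.68324509 -58.19955333]
side longhead [487.42377846 146.05951498]
side longtip [416.45443558 158.23563565]
```

View pics/crop.png

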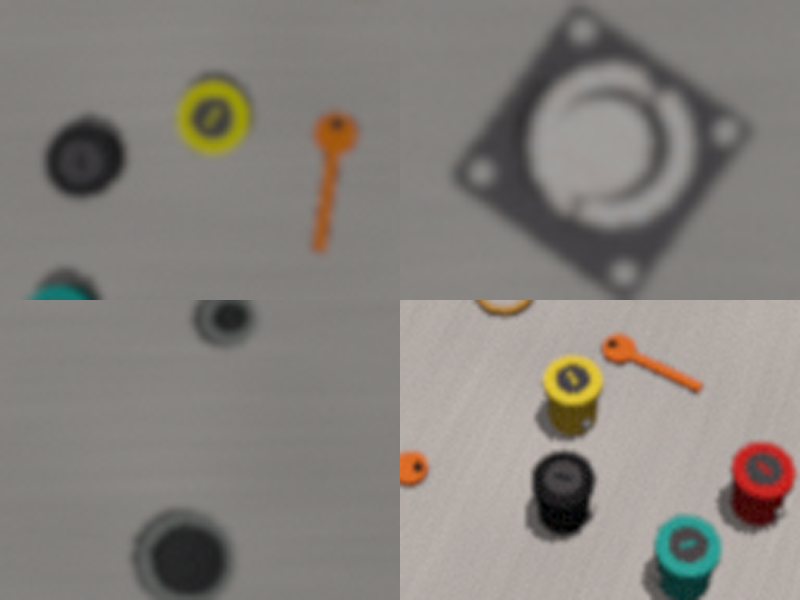

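The crop confirms the choice: the black lock is upright and separate from the yellow, red and turquoise ones. The long blank has its head toward +x. The socket collar centre is at crop pixel (612,145), which puts it at about (600,-59). The large button, cap 45 mm across, is at (458,-269). Sizes and heights match the description, and both views agree within a few mm (about 10 mm on the button, where I picked the side pixel by eye). Setting out with the fingers closing.

```bash
python3 -m crank '[[-1,-0.8,0,0,6],[-3,-2.5,0,0,4],[-6,-5,0,0,2],[-9,-7.5,0,0,0],[-12,-10,0,0,0],[-15,-12.5,0,0,0],[-18,-15,0,0,0],[-21,-17.5,0,0,0],[-24,-20,0,0,0],[-27,-22.5,0,0,0],[-30,-25,0,0,0],[-33,-27.5,0,0,0],[-36,-30,0,0,0],[-38,-31.7,0,0,0],[-39.5,-32.9,0,0,0],[-40.5,-33.7,0,0,0],[-40.5,-33.7,2,0,0],[-40.5,-33.7,5,0,0],[-40.5,-33.7,8,0,0],[-40.5,-33.7,8,0,0]]'
python3 - <<'E'
from h import *
s=sense(); print(s['time'],s['tool_pos'],s['tcp_rot'],s['finger_gap'],s['qd'].round(1))
for n in('top','side'):
    p,d=snapshot(n); cv2.imwrite(f'pics/{n}1.png',cv2.resize(p[70:310,100:420,::-1],(800,600),interpolation=cv2.INTER_CUBIC))
    t=s['tool_pos']-[0,0,22]; print(n,(np.array(proj(n,t))-[100,70])*2.5)
E
```

```text
time: 2.1
tool_pos: [455.6, 149.4, 168.7]
tcp_rot: [-179.8, -0.4, 165.1]
ft_force: [-1.4, 0.4, -0.5]
finger_gap: -0.1
grip_force: 0.0
2.1 [455.61725837 149.377921   168.65213429] [-179.78451832   -0.4255554   165.12426672] -0.09082055369927639 [ 0.1 -1.9 -4.2 -0.1  3.8  0. ]
top [317.09714773 438.10664443]
side [471.55132552 348.09068575]
```

View pics/side1.png

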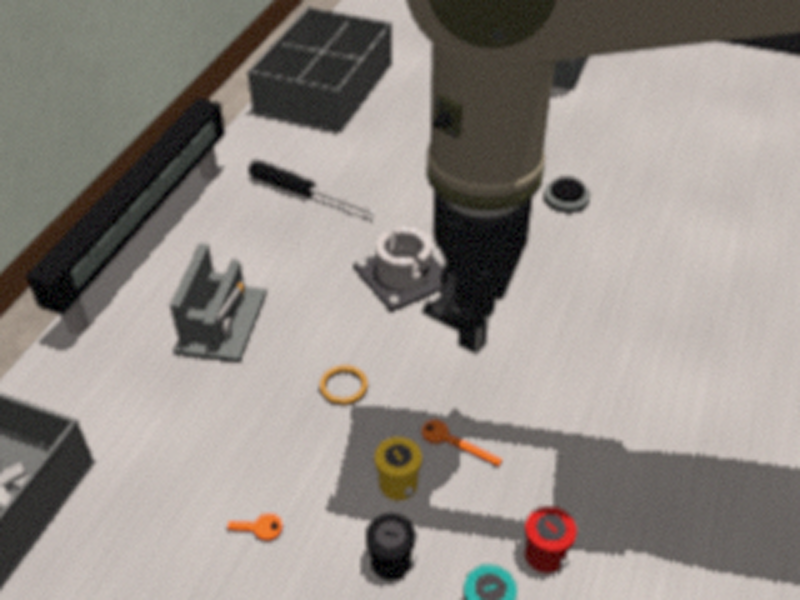

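The closed fingertips show at (472,348), right where the calibration predicts, so the tip is where I think it is. Descending.

```bash
python3 -m crank '[[0,0,1,0,0],[0,0,3,0,0],[0,0,5,0,0],[0,0,7,0,0],[0,0,8.5,0,0],[0,0,9.7,0,0],[0,0,10.5,0,0],[0,0,11,0,0],[0,0,11.3,0,0],[0,0,11.5,0,0],[0,0,11.5,0,0],[0,0,11.5,0,0],[0,0,11.5,0,0]]'
python3 - <<'E'
from h import *
s=sense(); print(s['tool_pos'],s['tcp_rot'],s['qd'].round(1))
E
```

```text
time: 3.5
tool_pos: [459.2, 150.2, 58.7]
tcp_rot: [180.0, 0.0, 165.1]
ft_force: [-0.4, 1.1, -0.2]
finger_gap: -0.2
grip_force: 0.0
[459.24855596 150.21255803  58.68846475] [1.79981749e+02 3.58240021e-02 1.65115478e+02] [ 0.  -0.1  0.1  0.   0.  -0. ]
```

```bash
python3 -m crank '[[0,0,0.4,0,0],[0,0,0.8,0,0],[0,0,0.8,0,0],[0,0,0.8,0,0],[0,0,0.8,0,0],[0,0,0.8,0,0],[0,0,0.8,0,0],[0,0,0.8,0,0],[0,0,0.8,0,0],[0,0,0.8,0,0],[0,0,0.8,0,0],[0,0,0.8,0,0],[0,0,0.8,0,0],[0,0,0.8,0,0],[0,0,0.8,0,0],[0,0,0.8,0,0],[0,0,0.8,0,0],[0,0,0.8,0,0],[0,0,0.8,0,0],[0,0,0.8,0,0]]'
python3 - <<'E'
from h import *
s=sense(); print(s['tool_pos'])
p,d=snapshot('side'); cv2.imwrite('pics/side2.png',cv2.resize(p[160:310,180:380,::-1],(800,600),interpolation=cv2.INTER_CUBIC))
E
```

```text
time: 5.5
tool_pos: [459.0, 150.2, 50.3]
tcp_rot: [180.0, -0.0, 165.1]
ft_force: [0.2, -0.3, 0.2]
finger_gap: -0.3
grip_force: 0.0
[458.95461407 150.16141833  50.30463279]
```

View pics/side2.png

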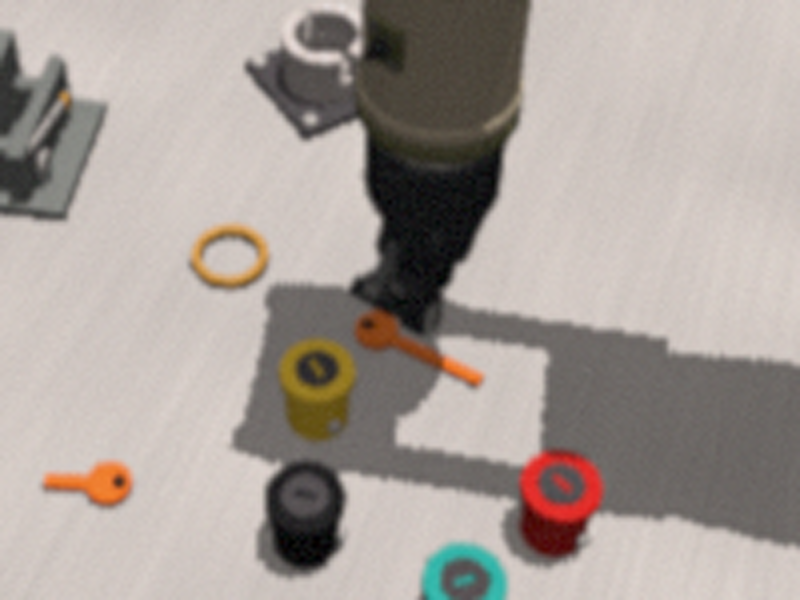

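The tip at (425,330) hovers over the middle of the blade at about (425,353), clear of it. I'll stay another 1 s, then rise and move over to the lock.

```bash
python3 -m crank '[[0,0,0,0,0],[0,0,0,0,0],[0,0,0,0,0],[0,0,0,0,0],[0,0,0,0,0],[0,0,0,0,0],[0,0,0,0,0],[0,0,0,0,0],[0,0,0,0,0],[0,0,0,0,0],[0,0,-1,0,0],[0,0,-3,0,0],[0,0,-6,0,0],[0,0,-9,0,0],[0,0,-11,0,0],[0,0,-12,0,0]]'
python3 -m crank '[[0.2,1,0,0,0],[0.5,3,0,0,0],[0.8,6,0,0,0],[1.2,9,0,0,0],[1.5,11.5,0,0,0],[1.7,13.3,0,0,0],[1.9,14.5,0,0,0],[1.9,14.5,1,0,0],[1.9,14.5,2.5,0,0],[1.9,14.5,4,0,0],[1.9,14.5,4.7,0,0],[1.9,14.5,5,0,0],[1.9,14.5,5,0,0],[1.9,14.5,5,0,0],[1.9,14.5,5,0,0]]'
python3 - <<'E'
from h import *
p,d=snapshot('side'); s=sense(); print(s['tool_pos'],proj('side',s['tool_pos']-[0,0,22]))
cv2.imwrite('pics/side3.png',cv2.resize(p[160:310,180:380,::-1],(800,600),interpolation=cv2.INTER_CUBIC))
E
```

```text
time: 7.15
tool_pos: [460.3, 150.5, 173.6]
tcp_rot: [179.9, 0.2, 165.1]
ft_force: [-0.2, -0.2, -1.2]
finger_gap: -0.1
grip_force: 0.0
time: 8.65
tool_pos: [478.4, 295.3, 121.1]
tcp_rot: [179.9, 0.1, 165.1]
ft_force: [0.1, 0.2, -0.4]
finger_gap: 0.1
grip_force: 0.0
[478.35497489 295.36098309 121.12494792] (np.float64(254.99137077403776), np.float64(270.5197543685647))
```

View pics/side3.png

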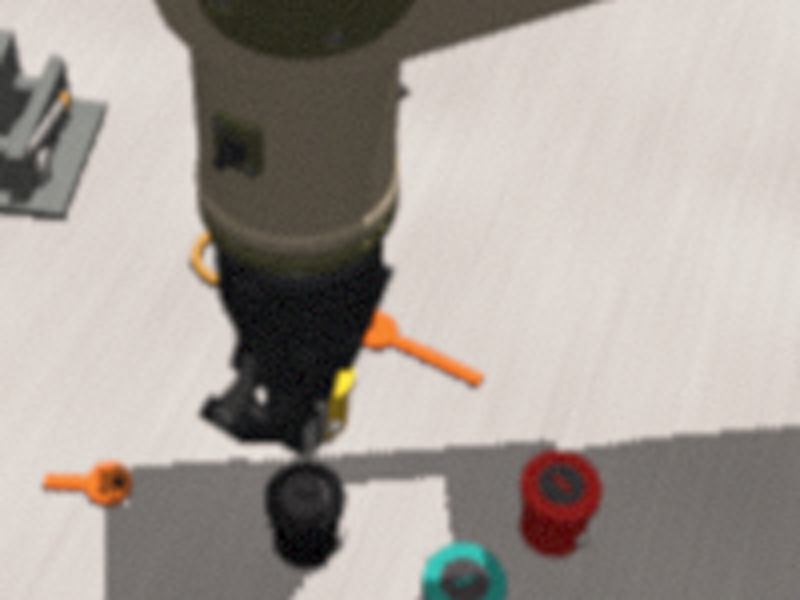

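The tip is at (305,442), directly over the lock's top at (305,495). Lowering to about 25 mm above it and holding, then moving to the socket.

```bash
python3 -m crank '[[0,0,0.5,0,0],[0,0,1.2,0,0],[0,0,2,0,0],[0,0,2.5,0,0],[0,0,2.6,0,0],[0,0,2.6,0,0],[0,0,2.6,0,0],[0,0,2.6,0,0],[0,0,2.6,0,0],[0,0,2.6,0,0],[0,0,2.6,0,0],[0,0,2.6,0,0],[0,0,2.6,0,0],[0,0,2.6,0,0],[0,0,2.6,0,0],[0,0,2.6,0,0],[0,0,2.6,0,0],[0,0,2.6,0,0],[0,0,2.6,0,0],[0,0,2.6,0,0]]'
python3 -m crank '[[0,0,0,0,0],[0,0,0,0,0],[0,0,0,0,0],[0,0,0,0,0],[0,0,0,0,0],[0,0,0,0,0],[0,0,0,0,0],[0,0,0,0,0],[0,0,0,0,0],[0,0,0,0,0],[0,0,-1,0,0],[0,0,-3,0,0],[0,0,-5.5,0,0],[0,0,-7.5,0,0],[0,0,-8.5,0,0],[0,0,-8.5,0,0]]'
python3 -m crank '[[-0.5,-0.7,0,0,0],[-1.5,-2.2,0,0,0],[-3.4,-5,0,0,0],[-5.4,-8,0,0,0],[-7.4,-11,0,0,0],[-9.4,-14,0,0,0],[-11.4,-17,0,0,0],[-13.4,-20,0,0,0],[-15.4,-23,0,0,0],[-17.4,-26,0,0,0],[-19.1,-28.5,0,0,0],[-20.2,-30.2,0,0,0],[-20.9,-31.1,0,0,0],[-20.9,-31.1,1,0,0],[-20.9,-31.1,2.5,0,0],[-20.9,-31.1,4,0,0],[-20.9,-31.1,4.5,0,0],[-20.9,-31.1,4.5,0,0],[-20.9,-31.1,4.5,0,0],[-20.9,-31.1,4.5,0,0]]'
python3 - <<'E'
from h import *
p,d=snapshot('side'); s=sense(); u=np.array(proj('side',s['tool_pos']-[0,0,22])); print(s['tool_pos'],(u-[160,100])*4)
print((np.array(proj('side',[600,-59,50]))-[160,100])*4)
cv2.imwrite('pics/side4.png',cv2.resize(p[100:250,160:360,::-1],(800,600),interpolation=cv2.INTER_CUBIC))
E
```

```text
time: 10.7
tool_pos: [477.8, 295.2, 94.3]
tcp_rot: [-180.0, -0.0, 165.1]
ft_force: [0.6, 0.1, -0.4]
finger_gap: 0.0
grip_force: 0.0
time: 12.3
tool_pos: [478.9, 295.7, 181.7]
tcp_rot: [179.9, 0.2, 165.1]
ft_force: [-0.4, 0.8, -0.4]
finger_gap: 0.1
grip_force: 0.0
time: 14.3
tool_pos: [600.5, -58.9, 135.2]
tcp_rot: [180.0, 0.1, 165.1]
ft_force: [0.0, 0.2, 0.3]
finger_gap: -0.3
grip_force: 0.0
[600.52153148 -59.02650855 135.27587663] [405.2243456  202.86046628]
[405.7268458  272.14857514]
```

View pics/side4.png

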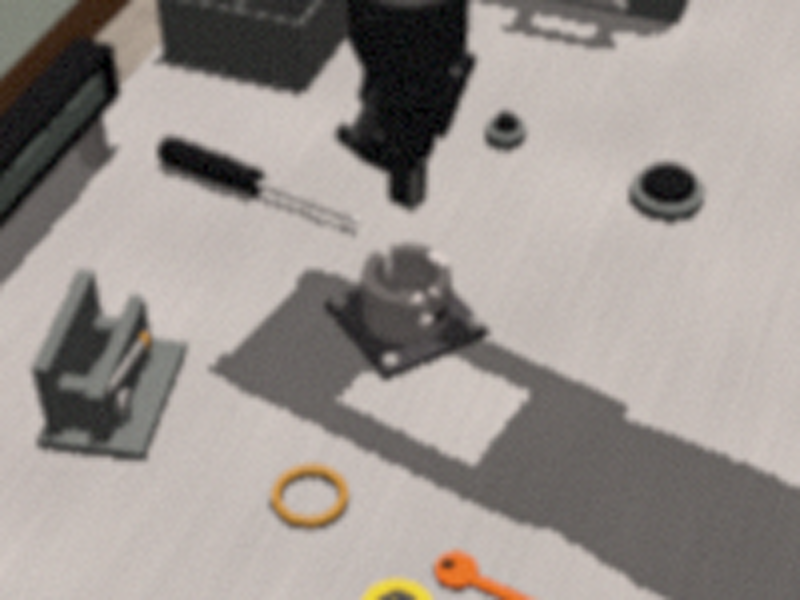

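The tip at (405,203) stands over the socket mouth, seen and predicted at about (406,271). Lowering to about 25 mm above the rim, holding, then going over the large button.

```bash
python3 -m crank '[[0,0,0.6,0,0],[0,0,1.6,0,0],[0,0,2.8,0,0],[0,0,3.5,0,0],[0,0,3.8,0,0],[0,0,3.8,0,0],[0,0,3.8,0,0],[0,0,3.8,0,0],[0,0,3.8,0,0],[0,0,3.8,0,0],[0,0,3.8,0,0],[0,0,3.8,0,0],[0,0,3.8,0,0],[0,0,3.8,0,0],[0,0,3.8,0,0],[0,0,3.8,0,0],[0,0,3.8,0,0],[0,0,3.8,0,0],[0,0,3.8,0,0],[0,0,3.8,0,0]]'
python3 -m crank '[[0,0,0,0,0],[0,0,0,0,0],[0,0,0,0,0],[0,0,0,0,0],[0,0,0,0,0],[0,0,0,0,0],[0,0,0,0,0],[0,0,0,0,0],[0,0,0,0,0],[0,0,0,0,0],[0,0,-1,0,0],[0,0,-3,0,0],[0,0,-5,0,0],[0,0,-6,0,0],[0,0,-6.5,0,0],[0,0,-6.5,0,0]]'
python3 -m crank '[[0.5,-1.5,0,0,0],[1.4,-4,0,0,0],[2.5,-7,0,0,0],[3.5,-10,0,0,0],[4.6,-13,0,0,0],[5.6,-16,0,0,0],[6.7,-19,0,0,0],[7.6,-21.6,0,0,0],[8.2,-23.2,0,0,0],[8.4,-23.8,0,0,0],[8.4,-23.8,1,0,0],[8.4,-23.8,3,0,0],[8.4,-23.8,5,0,0],[8.4,-23.8,7,0,0],[8.4,-23.8,8,0,0],[8.4,-23.8,8.5,0,0],[8.4,-23.8,8.5,0,0],[8.4,-23.8,8.5,0,0],[8.4,-23.8,8.5,0,0]]'
python3 - <<'E'
from h import *
p,d=snapshot('side'); s=sense(); u=np.array(proj('side',s['tool_pos']-[0,0,22])); print(s['tool_pos'],(u-[260,80])*5,s['ft_force'])
print((np.array(proj('side',[458,-268,22]))-[260,80])*5,ray('side',326.75,146,22))
cv2.imwrite('pics/side5.png',cv2.resize(p[80:200,260:420,::-1],(800,600),interpolation=cv2.INTER_CUBIC))
E
```

```text
time: 16.35
tool_pos: [599.9, -59.1, 96.3]
tcp_rot: [-180.0, -0.0, 165.1]
ft_force: [0.7, 0.1, -0.0]
finger_gap: -0.2
grip_force: 0.0
time: 17.95
tool_pos: [600.3, -59.1, 162.0]
tcp_rot: [180.0, 0.1, 165.1]
ft_force: [-0.7, -0.6, -0.0]
finger_gap: -0.3
grip_force: 0.0
time: 19.85
tool_pos: [458.4, -268.0, 77.4]
tcp_rot: [-180.0, 0.1, 165.1]
ft_force: [-0.5, 0.1, -0.5]
finger_gap: 0.1
grip_force: 0.0
[ 458.29741581 -267.94901899   77.37680114] [338.18140728 280.60285139] [-0.25976244  0.49681662 -0.89012354]
[331.78702951 323.12303754] [ 455.11528177 -261.56318861   22.        ]
```

View pics/side5.png

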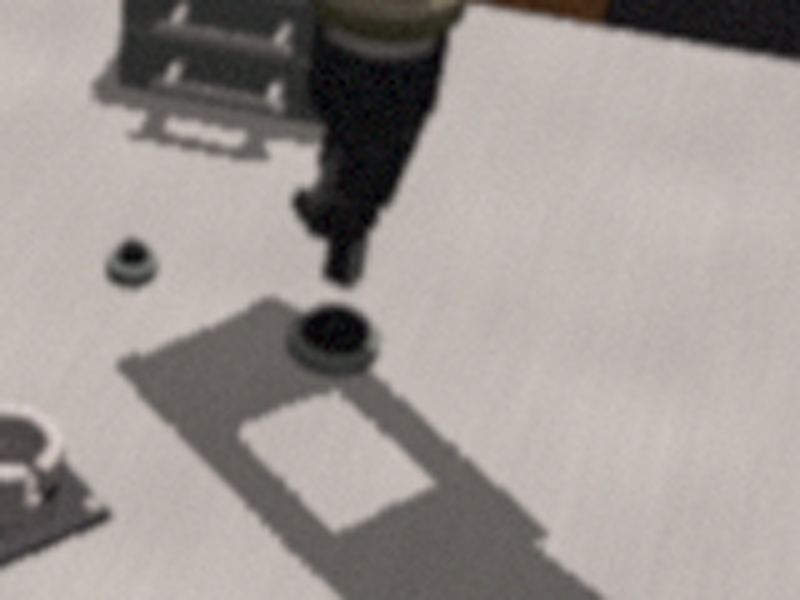

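The tip at (340,282) is centred over the large cap at about (336,328). Going down to near contact, then pressing in small steps.

```bash
python3 -m crank '[[0,0,0.5,0,0],[0,0,1.3,0,0],[0,0,2.2,0,0],[0,0,2.8,0,0],[0,0,3,0,0],[0,0,3.2,0,0],[0,0,3.4,0,0],[0,0,3.5,0,0],[0,0,3.6,0,0],[0,0,3.7,0,0],[0,0,3.7,0,0],[0,0,3.7,0,0]]'
python3 -m crank '[[0,0,0.1,0,0],[0,0,0.2,0,0],[0,0,0.25,0,0],[0,0,0.25,0,0],[0,0,0.25,0,0],[0,0,0.25,0,0]]'
```

```text
time: 21.1
tool_pos: [457.6, -267.6, 39.4]
tcp_rot: [-180.0, 0.0, 165.1]
ft_force: [-1.9, 1.7, 4.1]
finger_gap: 0.3
grip_force: 2.0
time: 21.7
tool_pos: [457.8, -267.6, 37.9]
tcp_rot: [-180.0, 0.0, 165.1]
ft_force: [-6.6, 4.8, 15.7]
finger_gap: -0.2
grip_force: 7.7
```

The force is 15.7 N with the tip at 16 mm, so the button is bottomed. A touch more to be sure, then release and retreat.

```bash
python3 -m crank '[[0,0,0.1,0,0],[0,0,0.1,0,0],[0,0,0.1,0,0],[0,0,0.1,0,0]]'
python3 -m crank '[[0,0,-0.3,0,0],[0,0,-0.8,0,0],[0,0,-1.5,0,0],[0,0,-3,0,0],[0,0,-5,0,0],[0,0,-8,0,0],[0,0,-11,0,0],[0,0,-13,0,0],[0,0,-14,0,0],[0,0,-14,0,0],[0,0,-14,0,0],[0,0,-14,0,0],[0,0,-14,0,0]]'
python3 - <<'E'
from h import *
p,d=snapshot('side'); s=sense(); print(s['time'],s['tool_pos'],s['ft_force'])
p0=np.load('side0.npz')['p']
a=np.abs(p.astype(int)-p0).max(2)
cv2.imwrite('pics/side6.png',cv2.resize(p[:,:,::-1],(800,600),interpolation=cv2.INTER_CUBIC))
E
```

```text
time: 22.1
tool_pos: [457.8, -267.7, 37.7]
tcp_rot: [-180.0, 0.0, 165.1]
ft_force: [-10.9, 6.6, 23.8]
finger_gap: 0.3
grip_force: 12.1
time: 23.4
tool_pos: [456.9, -267.0, 174.3]
tcp_rot: [179.9, -0.1, 165.1]
ft_force: [0.8, -0.3, 0.2]
finger_gap: -0.1
grip_force: 0.0
23.45 [ 457.02653511 -267.11802346  174.5031711 ] [ 0.80136701 -0.19047     0.42428562]
```

View pics/side6.png

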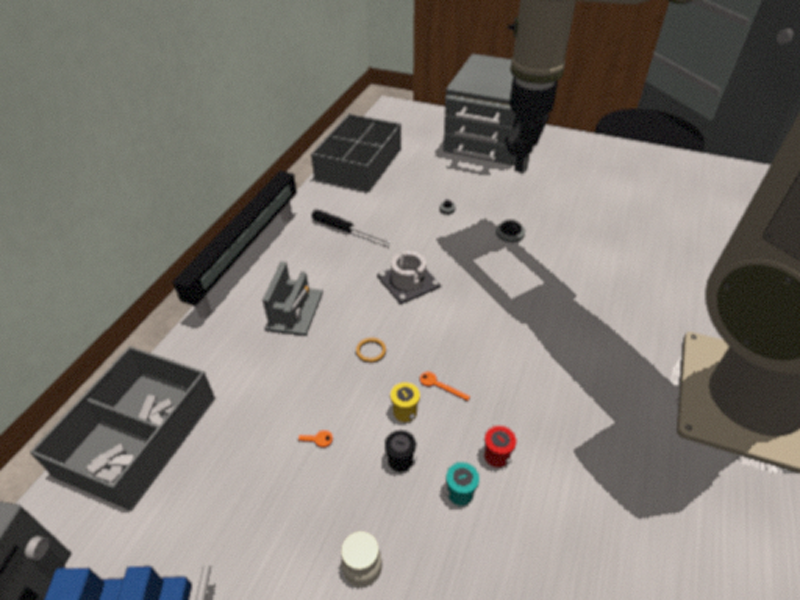

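Everything is where it was at the start, the lock at (401,450) is still upright, and the gripper at (521,168) is clear above the button at (511,230). Handing in.

```bash
python3 -c "from bench import hand_in; print(hand_in())"
```

```text
the job is handed in; nothing more can be done
None
```

The job is handed in at about 23.5 s: I pointed at the long blank, black lock and socket for over 2 s each at about 2.4 cm, in that order, then pressed the large button to its stop, released it and moved clear; nothing else was touched.

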